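# Fit the missing roller in the pipe bed and set the pipe against its stop

## Robot

A 7-joint arm with a two-finger parallel gripper is mounted at the origin on a cart in front of the work surface, level with it; the furniture and walls round the work are solid. World frame = base frame: x ahead of the robot, y to its left, z up, the work surface at z = 0. Lengths are in m, angles in rad, forces in N, time in s.
With the tool pointing down it reaches from about 0.4 to 0.925 m from the base axis. Payload 4.1 kg.
Tool frame: the origin (TCP) lies between the finger pads; the fingertips stand 8 mm ahead of it and the grasp point (between the pads) lies 11 mm behind it; z points along the fingers, y is the line along which they close (so a half turn about z gives the same grasp; the last joint's range is limited). The gripper opens to 85 mm and grips with 20 to 120 N. Pads are 22 mm wide; open, the fingers measure 114 mm over their backs; the gripper's body (76 mm by 85 mm) begins 54 mm behind the grasp point. The pads swing forward as they close: fully open they stand 13 mm farther back than shut.
Start: joints at [-1.378, 0.398, 0.045, 1.537, -0.019, 1.207, -0.051], TCP at [0.187, 0.623, 0.239] pointing down, gripper open.
Joint ranges: [-2.82, 2.82], [-0.49, 2.23], [-1.37, 1.46], [0, 2.46], [-1.36, 4.5], [0.23, 2], [-2.94, 2.94]. Speed limits (rad/s): [2.57, 2.57, 3.14, 3.14, 3.14, 3.14, 3.14].

## Interface

Orientations are given as a unit quaternion [x, y, z, w].
In Python, from workcell import r gives the robot as it stands. The module is installed in compiled form; this text tells all that it offers.
- The arm moves only by the tool apply_moves, never from a script. Its argument "increments" is a list of rows, each a list of 7 numbers: the turn, a rotation vector about the tool's x, y, z each as a share of 90 degrees, from -1 to 1, then the shift along the tool's x, y, z each as a share of 50 mm, from -1 to 1, then the closure in counts, from 0 (fully open) to 255 (shut). A call has 1 to 5 rows; each row shifts and turns the commanded pose from where the row before left it, along the tool's axes as they then stand; what a row does not reach is not made up. A row lasts 1/10 s, in which the tool goes at most 50 mm and 8.59 degrees, less where a joint would pass 70% of its speed; a pose out of reach is approached as far as the arm can. A call with a number of a shift or a turn outside -1 to 1 is refused whole. A call with a gripper value outside its range is refused whole. The fingers move at their own pace and stop on an object; "newtons" is the grip in N (left out, the last holds). Time passes only in rows, so rows that do not move let the fingers close. It gives the time, the measured TCP pose, the force, the opening and the grip force at its end, in the units of the state.
- r.read_state(): the state, without advancing time (a new reading comes with each control period).
- r.grab_frame(name): name is "scene" or "top"; returns (picture, depth): 384x512x3 uint8, red, green, blue; 384x512 float32, m along the optical axis (not along the pixel's ray), 0 where there is no reading.
- r.calibration(name): a dict with "fx", "fy", "cx", "cy" (pixels), "cam_to_world" (4x4, takes a point from camera to world coordinates). Camera axes: x right, y down, z forward; pixel columns grow to the right and rows downward; lengths in m; the calibration is good to about 2 mm. A picture is of the moment at which its call begins. calibration takes no time and is no camera call.
- r.sign_off(): hands the job in; it is judged then, once.
The state is a dict: "clock": time; "q": joint angles; "joint_vel": joint speeds; "effort": joint torques, N m; "tcp_pos": TCP position; "tcp_rot": TCP orientation; "contact_force": force on the tool from outside, world axes, zero at the start; "moment": the same for the moment, N m; "gripper_width": opening from 0.0 (shut) to 1.0 (fully open); "finger_force": force on a finger pad.
Only numpy, scipy, OpenCV 4.12 (cv2) and the standard library are available. Lean on these libraries where they do the work, as an engineer would, in place of code of your own. Each camera call takes 0.05 s, during which the arm holds its last target. There are 200 camera calls.

## Task

Get the pipe roller bed ready for welding: lower the loose roller into the bed's two empty open slots until both ends of its axle sit on the bottom of the slots. Then lay the pipe along the two rollers and push it along until its end is flush against the bed's end stop, and let go. Lower the parts into place rather than dropping them, and leave the other things on the table where they are.

Things in the scene. Friction and masses are not known exactly. Their poses are not given: they have to be found in the camera images.
- roller_bed: pipe roller bed, fixed: dark base plate 140 x 195 mm, 10 mm thick, with two grey upright cheek plates (8 mm thick, 128 mm long) and a steel end stop. Origin on the table surface midway between the cheeks; x across the rollers, y along them towards the end stop, z up. Cheeks at y = -63 to -55 and +55 to +63 mm. A roller like the loose one already turns in the slots at x = +40 mm; those at x = -40 are empty
- empty_slots (a point): middle of the empty pair of slots: where the loose roller's middle lies when seated, 50 mm above the table; axes as the bed's. Slots 19 mm wide with mouths flared to 33 mm, bottoms 42 mm and tops 68 mm above the table. The seated roller has 5 mm play either way along y, 1.5 mm along x. Between the cheeks the space is open down to the base plate (z = 10 mm) for fingers round the axle
- stop_face (a point): middle of the end stop's face, 84 mm from the bed's origin along its y, 92 mm above the table; axes as the bed's, so the face looks to -y. The stop is an upright steel plate 70 mm wide, its top 105 mm above the table. A laid pipe touching it has its centre 70 mm from this point
- roller_mid (a point): middle of the loose roller, on its axis (own y; both ends alike): a steel axle 16 mm in diameter, 152 mm long, with two black wheels 56 mm in diameter and 16 mm wide. The wheels lie 34 to 50 mm either side of the middle, so 68 mm of bare axle between them is free to grasp. At the start it lies on its wheels on the table, axis level and 28 mm up; about 0.45 kg
- roller_end_a (a point): point on the loose roller's axis 72 mm from its middle, in its +y end
- roller_end_b (a point): point on the loose roller's axis 72 mm from its middle, in its -y end
- loose_roller: the loose roller; origin 28 mm under its middle as it lies at the start (use roller_mid for its centre), y along the axle
- pipe_mid (a point): centre of the pipe, on its axis (own y; both ends alike): plain dark steel pipe, 60 mm outside diameter, 140 mm long, wall 4 mm, about 0.6 kg, at first lying on the table, axis 30 mm up. On the two rollers its axis is 92 mm above the table over the bed's x = 0; fingers holding it across its middle pass between the wheels (bare axles 34 mm under its axis there)
- pipe: the pipe; origin 30 mm under its centre as it lies at the start (use pipe_mid for its centre), y along the pipe
- bench_vice: blue bench vice, fixed, on the right of the near part of the table: about 115 x 205 mm, 120 mm high; an obstacle only. To its right a sheet-metal wall runs along the table at y = -0.37 m
- pole_stand: fixed steel pole on a square foot behind the bed, with a wide pipe clamped near its top that leans out to the left (+y), in all 0.6 m high and from about x = 0.65 m on: an obstacle only, stay in front of it
- pipe_ring: bystander: short ring cut off a pipe, 48 mm across, 34 mm high, standing on end; not the pipe of the task; origin at its underside
- soapstone: bystander: white soapstone stick 12 x 105 x 9 mm lying on the table; origin at its underside

How it is judged:
On the way, in this order (a step that is already met when the one before it is completed fails the run):
1. the loose roller is in the empty slots, both axle ends on the slot bottoms (x of roller_mid in the frame of roller_bed between -0.044 and -0.036 m and y of roller_mid in the frame of roller_bed between -0.0075 and 0.0075 m and z of roller_end_a in the frame of roller_bed between 0.046 and 0.0525 m and z of roller_end_b in the frame of roller_bed between 0.046 and 0.0525 m and angle between the y axis of roller_mid and the y axis of roller_bed, either way round below 0.06 rad), for 0.2 s.
2. the pipe lies along both rollers (all of step 1 and x of pipe_mid in the frame of roller_bed between -0.006 and 0.006 m and z of pipe_mid in the frame of roller_bed between 0.086 and 0.096 m and angle between the y axis of pipe_mid and the y axis of roller_bed, either way round below 0.06 rad), for 0.2 s.
At the end, for the whole second after the job is handed in: The loose roller lies in the bed's empty slots with both axle ends on the bottoms (end points no more than 2.5 mm high); the pipe lies on both rollers, in line with them, its end against the stop (gap under 4.5 mm); both are at rest and released (all of step 2 and y of pipe_mid in the frame of roller_bed between 0.0095 and 0.017 m and linear speed of each of loose_roller, pipe below 0.02 m/s); the robot touches nothing.
It fails at once if the roller falls freely from well above its slots (more than about 35 mm) (height (world z) of roller_mid above 0.085 m and contact force between each of the fingers, roller_bed and loose_roller below 0.05 N and linear speed of loose_roller above 0.35 m/s).
It fails at once if the pipe falls freely from well above the rollers (more than about 30 mm) (height (world z) of pipe_mid above 0.122 m and contact force between the fingers and pipe below 0.05 N and linear speed of pipe above 0.35 m/s).
It fails at once if a loose bystander is shifted by more than 40 mm (distance of any of pipe_ring, soapstone from where it was at the start of the episode above 0.04 m).
It also fails if it takes over 72 s, if anything falls off the work surface, if the arm or the gripper's body presses on something with over 40 N, if the wrist force passes 120 N, or if a joint passes its speed limit or range.

## Working session

There is one attempt and no reset: what is moved stays moved. The work goes in short steps, Python scripts to look and compute and a tool call to move; the robot and the scene stay as the last step left them, time stands still between calls to the robot, and variables do not carry over. Pictures are saved under pics/ and viewed, at most 10 in all, crops included, and the job is handed in when it is done.

Besides the shell and the picture viewer there is one more tool, called after "Emit:" by a JSON object that holds its "op" and its "data". apply_moves: Moves the arm, as the interface text tells. Shift numbers are shares of 50 mm and turn numbers shares of 90 degrees, none past 1 either way. Its arguments: {"type":"object","properties":{"increments":{"type":"array","items":{"type":"array","items":{"type":"number"}}},"newtons":{"type":"number"}},"required":["increments"]}

```bash
mkdir -p pics
cat > h.py <<'E'
import numpy as np,cv2
from workcell import r
def grab(n,tag):
    p,d=r.grab_frame(n); cv2.imwrite(f'pics/{tag}.png',p[:,:,::-1]); np.save(f'{tag}.npy',d); return p,d
def cloud(n,d):
    c=r.calibration(n); v,u=np.mgrid[:384,:512]
    P=np.stack([(u-c['cx'])/c['fx']*d,(v-c['cy'])/c['fy']*d,d,np.ones_like(d)],-1)@np.array(c['cam_to_world']).T
    P=P[...,:3].copy(); P[d==0]=np.nan; return P
E
python3 - <<'E'
from h import *
for n in('scene','top'):
    grab(n,n+'0'); c=r.calibration(n); print(n,c['fx'],np.round(c['cam_to_world'],3).tolist())
a=cv2.imread('pics/scene0.png');b=cv2.imread('pics/top0.png')
cv2.imwrite('pics/t0.png',cv2.resize(b,(800,600)))
print(r.read_state())
E
```

```text
scene 403.4403433921076 [[0.118, -0.713, 0.691, -0.04], [-0.993, -0.079, 0.089, -0.148], [-0.009, -0.697, -0.717, 0.783], [0.0, 0.0, 0.0, 1.0]]
top 456.8247088554073 [[0.002, -0.983, 0.184, 0.457], [-1.0, -0.002, 0.002, -0.063], [-0.002, -0.184, -0.983, 1.092], [0.0, 0.0, 0.0, 1.0]]
{'clock': 0.1, 'q': array([-1.3779944 ,  0.39912909,  0.04502073,  1.53775076, -0.01872509,
        1.20690729, -0.05068773]), 'joint_vel': array([-0.00061154, -0.00164184,  0.00091686, -0.00301891,  0.00122813,
       -0.00012122, -0.00086101]), 'effort': array([ 3.48064161e-03, -4.76261687e+01,  1.37020022e+00, -2.54949796e+01,
        1.20427928e-02,  4.92142048e-03, -6.30593178e-08]), 'tcp_pos': array([0.18678968, 0.62200157, 0.23836131]), 'tcp_rot': array([ 1.45319624e-01,  9.89384365e-01, -8.82686706e-04, -8.23470596e-05]), 'contact_force': array([ 0.32448163,  0.41004469, -0.72141526]), 'moment': array([-0.03266086, -0.07895133, -0.06358404]), 'finger_force': 0.0, 'gripper_width': 1.0022755693811525}
```

View pics/t0.png

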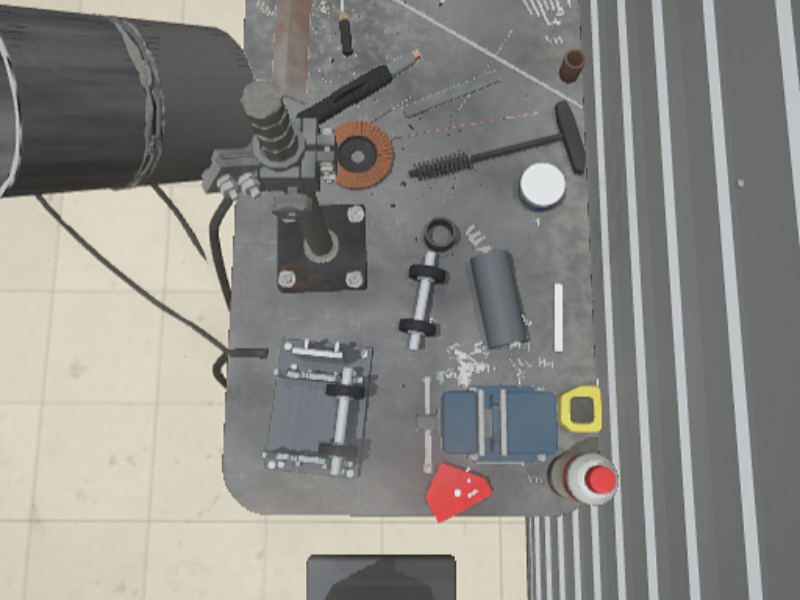

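View pics/scene0.png

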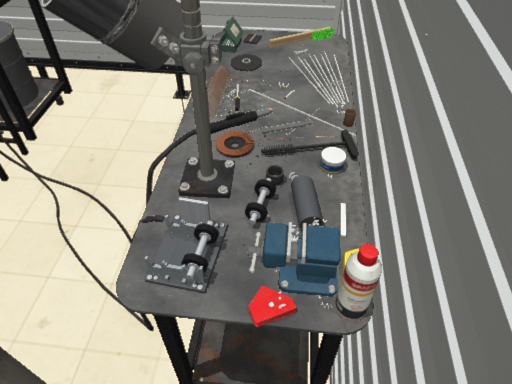

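The top view (800x600) shows the bed around (320,410) with its stop at (315,348) facing away from the robot. The fixed roller is on the right side of the bed. The loose roller runs from (430,255) to (415,348), with the ring touching-close at (440,235). The pipe is at (498,298), the soapstone at (558,318) and the vice at (500,420).

Run:
```python
from h import *
d=np.load('top0.npy');P=cloud('top',d);s=.64
def reg(x0,x1,y0,y1,z0,z1):
    Q=P[int(y0*s):int(y1*s),int(x0*s):int(x1*s)].reshape(-1,3);return Q[(Q[:,2]>z0)&(Q[:,2]<z1)]
def desc(n,Q):
    c,(w,h),a=cv2.minAreaRect((Q[:,:2]*1000).astype(np.float32));print(n,len(Q),'rect',np.round(c,1),round(w,1),round(h,1),round(a,2),'mean',Q.mean(0).round(4),'zmax',np.percentile(Q[:,2],[50,98]).round(4))
desc('pipe',reg(460,535,240,355,.03,.08))
desc('pipetop',reg(460,535,240,355,.055,.08))
desc('roller',reg(392,452,252,355,.025,.08)); desc('rwheels',reg(392,452,258,355,.045,.08))
desc('ring',reg(420,465,212,258,.02,.08)); desc('soap',reg(548,570,275,360,.004,.03))
desc('bedall',reg(255,385,330,485,.006,.12)); desc('bedhi',reg(255,385,330,485,.055,.12)); desc('stop',reg(255,385,330,375,.09,.12))
desc('fixwheels',reg(315,385,360,485,.07,.1)); desc('table',reg(380,400,360,480,-.02,.02)); desc('vice',reg(410,560,370,480,.03,.2)); desc('vicehandle',reg(415,438,370,480,.02,.2))
for m,n in(((400,235,110,120),'a'),((250,330,130,160),'b')):
    x,y,w,h=[int(v*s) for v in m];im=cv2.imread('pics/top0.png')[y:y+h,x:x+w];cv2.imwrite(f'pics/c{n}.png',cv2.resize(im,None,fx=5.5,fy=5.5,interpolation=cv2.INTER_CUBIC))
print(x,y,w,h)
# bed raster of heights
import sys
for v in range(int(335*s),int(480*s),4): print(v,' '.join('%3d'%(1000*P[v,u,2]) if P[v,u,2]==P[v,u,2] else '  -' for u in range(int(258*s),int(380*s),4)))
```

```text
pipe 1504 rect [ 665.1 -196.6] 149.7 58.8 10.51 mean [ 0.6589 -0.195   0.0543] zmax [0.0562 0.063 ]
pipetop 858 rect [ 660.4 -197.7] 139.6 41.8 11.76 mean [ 0.6604 -0.1976  0.0591] zmax [0.0591 0.0634]
roller 722 rect [659.8 -83.1] 55.1 152.6 79.77 mean [ 0.658  -0.0827  0.0427] zmax [0.0393 0.0586]
rwheels 287 rect [659.7 -83.2] 48.3 100.7 79.34 mean [ 0.6585 -0.0824  0.0529] zmax [0.0531 0.0597]
ring 173 rect [ 758.4 -111.2] 63.9 45.9 0.01 mean [ 0.7611 -0.1081  0.0326] zmax [0.0338 0.0388]
soap 240 rect [ 640.1 -292.5] 31.7 129.6 87.81 mean [ 0.6382 -0.2925  0.0092] zmax [0.0094 0.0141]
bedall 5050 rect [505.1  77.7] 219.4 176.9 2.37 mean [0.4998 0.071  0.0273] zmax [0.0125 0.1042]
bedhi 1100 rect [500.8  69.7] 131.1 184.5 84.49 mean [0.4997 0.0465 0.071 ] zmax [0.0676 0.1078]
stop 139 rect [571.   63.9] 69.2 8.4 84.05 mean [0.5704 0.0637 0.1047] zmax [0.1056 0.1097]
fixwheels 283 rect [491.7  31. ] 45.8 147.2 84.93 mean [0.481  0.0331 0.0761] zmax [0.0762 0.0817]
table 999 rect [484.6 -34.1] 177.8 28.9 0.48 mean [ 0.4838 -0.0341  0.0006] zmax [0.0006 0.0045]
vice 3372 rect [ 471.
[... 1512 characters left out ...]
  57  52  13  10  -2  -1   2
278   2  -1  11  12  11  13  11   6   9  14   9  13  13  57  11  11  10  -1  -2   1
282   4   1   8  11  10  10  12  13   5  12  11  13   8  56  13  12   7   1   2   0
286   1   1  11  15  11  12  11  11   9   9  67  77  78  78  75  72  10   2   0   0
290   0  70  60  43  41  14   9  10   9  12  69  72  80  75  74  65   7   3  -3   2
294  -1   0   8  12  11  60  58  52  49  51  60  60  57  56  21  12  14   0   1   0
298   0  11  18   9  11  11  21  12  14  13   9  16  63  55  61  65  10   0   0   4
302   3   4   1   1   0   2  -2   0  11  10  16  11  58  55  12  11   7   0   0   0
306   3  -3   2   4  -4  -2   1   4   0  -2   2   6   2   0   1  -3   2   0  -2   3
```

View pics/cb.png

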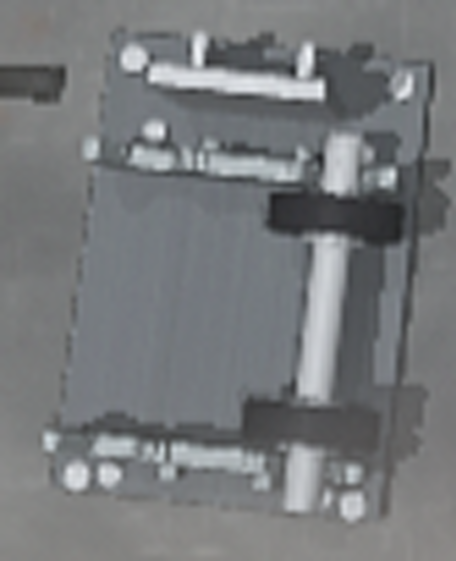

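```bash
cat >> h.py <<'E'
from scipy.optimize import least_squares
from scipy.spatial.transform import Rotation as R
def cyl(Q,rad,z,g,tol=.006):
    # fit level axis at height z: offset+yaw, robust; g=(x,y,yaw)
    g=np.array(g,float)
    for t in(3*tol,tol,tol):
        def f(p): 
            s=(Q[:,0]-g[0])*-np.sin(p[1])+(Q[:,1]-p[0])*np.cos(p[1]); return np.hypot(s,Q[:,2]-z)-rad
        k=np.abs(f([g[1],g[2]]))<t; Qa=Q; Q=Q[k]
        s=least_squares(f,[g[1],g[2]],loss='soft_l1',f_scale=.002); g[1:]=s.x
        e=f(s.x); Q=Qa
    u=np.array([np.cos(g[2]),np.sin(g[2])]); a=(Q[k][:,:2]-g[:2])@u
    return g,k.sum(),a,e
def go(x,y,z,ydir=None):
    """print shift shares/turn to take the TCP to x,y,z with tool y at ydir (deg), tool down"""
    st=r.read_state(); M=R.from_quat(st['tcp_rot']).as_matrix()
    T=M.copy()
    if ydir is not None:
        c,s=np.cos(np.radians(ydir)),np.sin(np.radians(ydir)); Y=np.array([c,s,0]);Z=np.array([0,0,-1.]);T=np.stack([np.cross(Y,Z),Y,Z],1)
    d=np.array([x,y,z])-st['tcp_pos']
    print('turn tot',(R.from_matrix(M.T@T).as_rotvec()/(np.pi/2)).round(4),'shift in old axes',(M.T@d/.05).round(3),'in new axes',(T.T@d/.05).round(3),'tcp',st['tcp_pos'].round(4),'t',round(st['clock'],2))
E
python3 - <<'E'
from h import *
d=np.load('top0.npy');P=cloud('top',d);s=.64
def reg(x0,x1,y0,y1,z0,z1):
    Q=P[int(y0*s):int(y1*s),int(x0*s):int(x1*s)].reshape(-1,3);return Q[(Q[:,2]>z0)&(Q[:,2]<z1)]
for n,Q,rad,z,g in(('pipe',reg(460,535,240,355,.02,.08),.03,.03,(.66,-.197,-.2)),('roller axle',reg(392,452,252,360,.022,.045),.008,.028,(.66,-.083,-.18)),('roller whl',reg(392,452,252,360,.048,.065),.028,.028,(.66,-.083,-.18)),
 ('fix axle',reg(315,385,355,485,.045,.065),.008,.05,(.48,.033,-.1)),('fix whl',reg(315,385,355,485,.069,.085),.028,.05,(.48,.033,-.1))):
    g,k,a,e=cyl(Q,rad,z,g); print(n,g.round(4),'deg',np.degrees(g[2]).round(2),k,'along',np.percentile(a,[0,2,10,50,90,98,100]).round(4),'mid',((a.min()+a.max())/2).round(4),'err',np.std(e).round(4))
for z0,z1 in((.055,.064),(.064,.072)):
  for y0,y1 in((355,385),(450,485)):
    Q=reg(262,330,y0,y1,z0,z1); print('cheek',len(Q),Q.mean(0).round(4))
Q=reg(260,385,330,375,.1,.11);p=np.polyfit(Q[:,1],Q[:,0],1);print('stop',Q[:,1].min(),Q[:,1].max(),p,np.std(Q[:,0]-np.polyval(p,Q[:,1])))
go(.56,.2,.24,84); go(.5,.3,.24,80);go(.57,-.02,.24,80);go(.66,-.083,.2,80)
E
```

```text
pipe [ 0.66   -0.1984  0.1888] deg 10.82 1512 along [-0.0695 -0.0674 -0.0563 -0.0014  0.056   0.0673  0.0708] mid 0.0006 err 0.0016
roller axle [ 0.66   -0.0829 -0.1782] deg -10.21 329 along [-0.0764 -0.0757 -0.0665 -0.0008  0.0635  0.0731  0.0762] mid -0.0001 err 0.0018
roller whl [ 0.66   -0.0829 -0.1789] deg -10.25 250 along [-0.0505 -0.0504 -0.0478 -0.0346  0.0456  0.0489  0.0502] mid -0.0002 err 0.002
fix axle [ 0.48    0.0336 -0.1058] deg -6.06 394 along [-0.0758 -0.0733 -0.064  -0.0007  0.0633  0.0736  0.0902] mid 0.0072 err 0.0019
fix whl [ 0.48    0.0336 -0.0927] deg -5.31 297 along [-0.0616 -0.05   -0.0476 -0.0343  0.047   0.063   0.0894] mid 0.0139 err 0.0016
cheek 40 [0.5492 0.0924 0.0589]
cheek 56 [0.4265 0.0883 0.0594]
cheek 30 [0.5557 0.1004 0.0679]
cheek 23 [0.4316 0.1006 0.0678]
stop 0.030691900682552606 0.09836078113029022 [0.10483458 0.5640193 ] 0.0024301279062800144
turn tot [-0.0011 -0.     -0.119 ] shift in old axes [-9.576 -5.937 -0.021] in new axes [-8.306 -7.614 -0.033] tcp [0.1868 0.622  0.2384] t 0.1
turn tot [-0.0011 -0.     -0.0746] shift in old axes [-7.851 -4.367 -0.024] in new axes [-7.287 -5.254 -0.033] tcp [0.1868 0.622  0.2384] t 0.1
turn tot [-0.0011 -0.     -0.0746] shift in old axes [-11.033 -10.094  -0.014] in new axes [ -9.777 -11.314  -0.033] tcp [0.1868 0.622  0.2384] t 0.1
turn tot [-0.0011 -0.     -0.0746] shift in old axes [-13.119 -10.782   0.788] in new axes [-11.769 -12.242   0.767] tcp [0.1868 0.622  0.2384] t 0.1
```

View pics/ca.png

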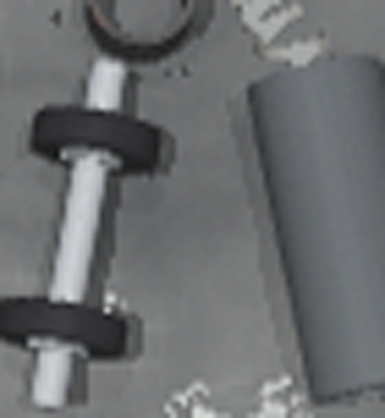

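Pipe: centre (0.660,-0.198), yaw +10.8°. Roller: centre (0.660,-0.083), yaw -10.2°. Bed yaw is about -6.0°. I'll set off towards the roller and check the bed's y offset.

Emit:
{"op": "apply_moves", "data": {"increments": [[0,0,-0.0375,-0.85,-0.48,0,0],[0,0,-0.037,-0.85,-0.48,0,0],[0,0,0,-0.85,-0.5,0,0],[0,0,0,-0.85,-0.5,0,0],[0,0,0,-0.85,-0.5,0,0]], "newtons": 50}}

```text
clock: 0.6
tcp_pos: [0.3702, 0.4564, 0.239]
tcp_rot: [0.087, 0.996, -0.0, -0.0]
contact_force: [0.2, 0.3, -0.5]
gripper_width: 1.001
finger_force: 0.0
```

Run:
```python
from h import *
d=np.load('top0.npy');P=cloud('top',d).reshape(-1,3);P=P[np.isfinite(P[:,0])]
a=np.radians(-6);y=np.array([np.cos(a),np.sin(a)]);x=np.array([np.sin(a),-np.cos(a)])
D=P[:,:2]-[.4838,.0736];X=D@x;Y=D@y;Z=P[:,2]
for s in(-1,1):
  k=(abs(X)<24)&(Z>.046)&(Z<.075)&(abs(Y-s*.059)<.02)&(abs(X)<.024)
  print('cheek',s,k.sum(),np.percentile(Y[k],[3,10,50,90,97]).round(4))
k=(Z>.098)&(Z<.112)&(abs(Y-.087)<.015)&(abs(X)<.05);print('stop',np.percentile(Y[k],[3,10,50,90,97]).round(4),np.percentile(X[k],[1,99]).round(4))
k=(abs(X-.04)<.03)&(Z>.07)
for s in(-1,1):
  q=k&(abs(Y-s*.042)<.014);print('wheel',np.percentile(Y[q],[3,50,97]).round(4),X[q].mean().round(4))
k=(Z>.006)&(Z<.015)&(abs(X)<.09)&(abs(Y)<.13);print('plate',np.percentile(X[k],[.5,99.5]).round(4),np.percentile(Y[k],[.5,99.5]).round(4))
go(.57,-.02,.24,80);go(.66,-.083,.2,80)
```

```text
cheek -1 105 [-0.0626 -0.0618 -0.0575 -0.0444 -0.0405]
cheek 1 101 [0.0397 0.0439 0.0576 0.062  0.0625]
stop [0.0837 0.0841 0.0874 0.0908 0.0914] [-0.0339  0.0339]
wheel [-0.0495 -0.0419 -0.0344] 0.0405
wheel [0.034  0.0418 0.0493] 0.0412
plate [-0.0693  0.0698] [-0.0797  0.1135]
turn tot [-0.0002 -0.0002  0.    ] shift in old axes [-5.59  -8.69  -0.018] in new axes [-5.59 -8.69 -0.02] tcp [0.3702 0.4564 0.239 ] t 0.6
turn tot [-0.0002 -0.0002  0.    ] shift in old axes [-7.581 -9.618  0.782] in new axes [-7.581 -9.618  0.78 ] tcp [0.3702 0.4564 0.239 ] t 0.6
```

Emit:
{"op": "apply_moves", "data": {"increments": [[0,0,0,-0.5,-0.8,0,0],[0,0,0,-0.5,-0.8,0,0],[0,0,0,-0.5,-0.8,0,0],[0,0,0,-0.5,-0.8,0,0],[0,0,0,-0.5,-0.8,0,0]]}}

```text
clock: 1.1
tcp_pos: [0.4576, 0.2374, 0.2391]
tcp_rot: [0.087, 0.996, -0.0, -0.0]
contact_force: [1.6, 0.4, -0.1]
gripper_width: 0.999
finger_force: 0.0
```

Emit:
{"op": "apply_moves", "data": {"increments": [[0,0,0,-0.5,-0.8,0,0],[0,0,0,-0.5,-0.8,0,0],[0,0,0,-0.5,-0.8,0,0],[0,0,0,-0.5,-0.8,0,0],[0,0,0,-0.5,-0.8,0,0]]}}

```text
clock: 1.6
tcp_pos: [0.5459, 0.0191, 0.2391]
tcp_rot: [0.087, 0.996, 0.0, -0.0]
contact_force: [0.1, 0.4, 0.1]
gripper_width: 0.999
finger_force: 0.0
```

Emit:
{"op": "apply_moves", "data": {"increments": [[0,0,0,-0.5,-0.3,0,0],[0,0,0,-0.5,-0.3,0,0],[0,0,0,-0.5,-0.3,0,0],[0,0,0,0,0,0,0],[0,0,0,0,0,0,0]]}}

```text
clock: 2.1
tcp_pos: [0.6114, -0.0368, 0.2385]
tcp_rot: [0.088, 0.996, -0.0, -0.001]
contact_force: [-0.9, 0.2, -0.8]
gripper_width: 0.998
finger_force: 0.0
```

Run:
```python
from h import *
go(.66,-.083,.1,79.8);go(.66,-.083,.0175,79.8)
```

```text
turn tot [-0.0001 -0.0011  0.0015] shift in old axes [-1.124 -0.74   2.769] in new axes [-1.121 -0.738  2.771] tcp [ 0.6114 -0.0368  0.2385] t 2.1
turn tot [-0.0001 -0.0011  0.0015] shift in old axes [-1.127 -0.739  4.419] in new axes [-1.121 -0.738  4.421] tcp [ 0.6114 -0.0368  0.2385] t 2.1
```

Emit:
{"op": "apply_moves", "data": {"increments": [[0,0,0,-0.56,-0.37,0.4,0],[0,0,0,-0.56,-0.37,0.6,0],[0,0,0,0,0,0.8,0],[0,0,0,0,0,0.8,0],[0,0,0,0,0,0.4,0]]}}

```text
clock: 2.6
tcp_pos: [0.6573, -0.0803, 0.0851]
tcp_rot: [0.086, 0.996, 0.001, -0.004]
contact_force: [-0.4, -0.9, 0.4]
gripper_width: 0.999
finger_force: 0.0
```

Emit:
{"op": "apply_moves", "data": {"increments": [[0,0,0,0,0,0.5,0],[0,0,0,0,0,0,0],[0,0,0,0,0,0,0]]}}

```text
clock: 2.9
tcp_pos: [0.6601, -0.0814, 0.0645]
tcp_rot: [0.087, 0.996, 0.0, -0.0]
contact_force: [-0.1, -0.7, -0.0]
gripper_width: 0.994
finger_force: 0.0
```

Run:
```python
from h import *
go(.66,-.083,.0175,79.8)
p,d=grab('top','t1')
im=p[140:250,230:340,::-1];cv2.imwrite('pics/t1c.png',cv2.resize(im,None,fx=5,fy=5,interpolation=cv2.INTER_CUBIC))
```

```text
turn tot [ 0.0005 -0.0006  0.0029] shift in old axes [-0.004 -0.032  0.941] in new axes [-0.004 -0.032  0.941] tcp [ 0.6601 -0.0814  0.0645] t 2.9
```

View pics/t1c.png

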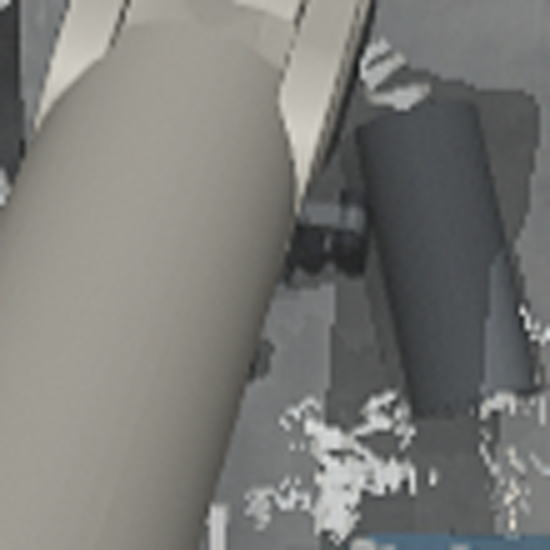

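The arm hides the roller, and only the right finger shows, clear of the pipe. The fit is good, so I'll go down and close.

Emit:
{"op": "apply_moves", "data": {"increments": [[0,0,0.0015,0,-0.03,0.5,0],[0,0,0,0,0,0.44,0],[0,0,0,0,0,0,0],[0,0,0,0,0,0,255],[0,0,0,0,0,0,255]], "newtons": 60}}

```text
clock: 3.45
tcp_pos: [0.6619, -0.0844, 0.0195]
tcp_rot: [0.088, 0.996, 0.0, 0.002]
contact_force: [0.5, -1.0, 0.3]
gripper_width: 0.69
finger_force: 0.0
```

Emit:
{"op": "apply_moves", "data": {"increments": [[0,0,0,0,0,0,255],[0,0,0,0,0,0,255],[0,0,0,0,0,0,255],[0,0,0,0,0,0,255],[0,0,0,0,0,0,255]]}}

```text
clock: 3.95
tcp_pos: [0.6608, -0.0845, 0.0182]
tcp_rot: [0.089, 0.996, -0.0, 0.001]
contact_force: [-1.1, -0.3, 5.6]
gripper_width: 0.164
finger_force: 58.5
```

Emit:
{"op": "apply_moves", "data": {"increments": [[0,0,0,0,0,-0.3,255],[0,0,0,0,0,-0.7,255],[0,0,0,0,0,-0.9,255],[0,0,0,0,0,-0.9,255],[0,0,0,0,0,-0.8,255]]}}

```text
clock: 4.45
tcp_pos: [0.6596, -0.0839, 0.199]
tcp_rot: [0.088, 0.996, 0.0, -0.0]
contact_force: [1.5, -0.3, -4.7]
gripper_width: 0.164
finger_force: 59.0
```

Emit:
{"op": "apply_moves", "data": {"increments": [[0,0,0,0,0,0,255],[0,0,0,0,0,0,255]]}}

```text
clock: 4.65
tcp_pos: [0.6598, -0.0839, 0.1975]
tcp_rot: [0.088, 0.996, 0.0, -0.0]
contact_force: [-0.5, 0.1, -5.5]
gripper_width: 0.161
finger_force: 59.1
```

Run:
```python
from h import *
p,d=grab('scene','s2');P=cloud('scene',d).reshape(-1,3);P=P[np.isfinite(P[:,0])]
t=r.read_state();print(t['tcp_pos'],t['contact_force'],t['gripper_width'])
c=t['tcp_pos']
im=p[90:290,130:330,::-1];cv2.imwrite('pics/s2c.png',cv2.resize(im,None,fx=3,fy=3,interpolation=cv2.INTER_CUBIC))
a=np.radians(-6);y=np.array([np.cos(a),np.sin(a)]);x=np.array([np.sin(a),-np.cos(a)])
o=np.array([.4838,.0733]); tgt=o-.04*x;print(tgt)
go(tgt[0],tgt[1],.2,84);go(tgt[0],tgt[1],.11,84)
```

```text
[ 0.65871619 -0.08350533  0.19565266] [-0.22958104 -0.02646736 -5.1008782 ] 0.1672123428594687
[0.48798114 0.11308088]
turn tot [ 0.0003 -0.0024 -0.0459] shift in old axes [ 4.053  3.27  -0.071] in new axes [ 3.807  3.553 -0.087] tcp [ 0.6587 -0.0835  0.1957] t 4.7
turn tot [ 0.0003 -0.0024 -0.0459] shift in old axes [4.047 3.269 1.729] in new axes [3.807 3.553 1.713] tcp [ 0.6587 -0.0835  0.1957] t 4.7
```

View pics/s2c.png

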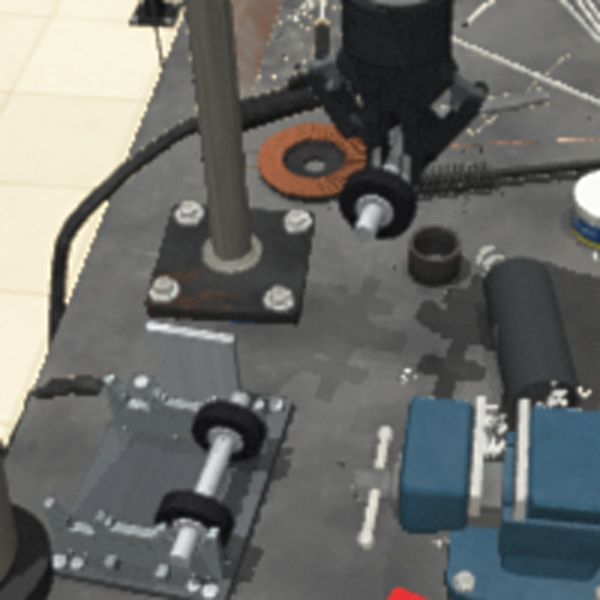

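The scene view shows the roller held level-ish at crop (375,205), clear of the ring (435,255). Carrying it over the bed.

Emit:
{"op": "apply_moves", "data": {"increments": [[0,0,0,0.8,0,0,255],[0,0,-0.046,0.8,0.2,0,255],[0,0,0,0.7,0.6,0,255],[0,0,0,0.7,0.6,0,255],[0,0,0,0.6,0.7,0,255]]}}

```text
clock: 5.2
tcp_pos: [0.4896, 0.0448, 0.1946]
tcp_rot: [0.053, 0.999, -0.001, -0.003]
contact_force: [0.8, 0.3, -4.1]
gripper_width: 0.161
finger_force: 59.1
```

Emit:
{"op": "apply_moves", "data": {"increments": [[0,0,0,0.1,0.7,0,255],[0,0,0,0,0.65,0,255],[0,0,0,0,0,0,255],[0,0,0,0,0,0,255]]}}

```text
clock: 5.6
tcp_pos: [0.494, 0.1128, 0.1951]
tcp_rot: [0.051, 0.999, -0.001, -0.002]
contact_force: [0.6, -1.4, -4.4]
gripper_width: 0.167
finger_force: 59.2
```

Run:
```python
from h import *
p,d=grab('scene','s3');P=cloud('scene',d)
go(.488,.1131,.13,84)
im=p[100:300,50:250,::-1];cv2.imwrite('pics/s3c.png',cv2.resize(im,None,fx=3,fy=3,interpolation=cv2.INTER_CUBIC))
```

```text
turn tot [-0.0017 -0.0024  0.    ] shift in old axes [0.124 0.023 1.308] in new axes [0.129 0.02  1.308] tcp [0.4943 0.1114 0.1954] t 5.65
```

View pics/s3c.png

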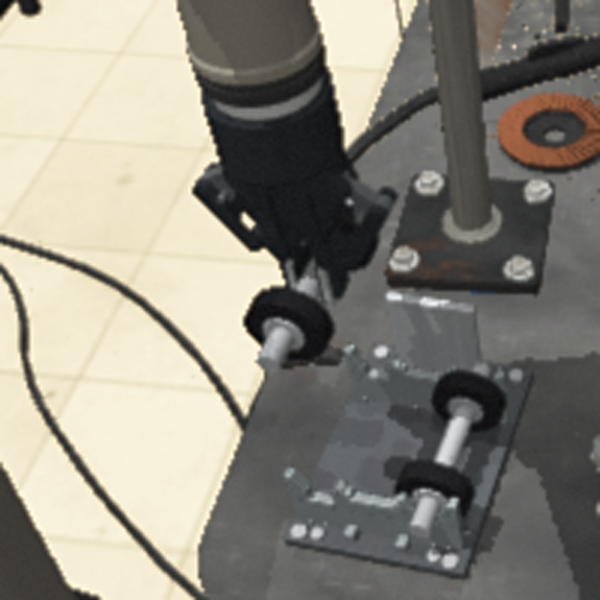

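The scene view shows the roller above the bed's left half, near end at crop (268,358), with the empty slots below it. I'll fit the held roller in 3D.

```bash
cat >> h.py <<'E'
def fitroll(Q,c,yaw,pitch=0):
    def sd(p):
        u=np.array([np.cos(p[3])*np.cos(p[4]),np.sin(p[3])*np.cos(p[4]),np.sin(p[4])])
        D=Q-p[:3];a=D@u;q=np.linalg.norm(D-a[:,None]*u,axis=1);out=[]
        for m,h,rad in((0,.076,.008),(.042,.008,.028),(-.042,.008,.028)):
            dx=q-rad;dy=np.abs(a-m)-h
            out.append(np.minimum(np.maximum(dx,dy),0)+np.hypot(np.maximum(dx,0),np.maximum(dy,0)))
        return np.min(out,0)
    p=np.r_[c,yaw,pitch].astype(float)
    for t in(.02,.01,.006):
        k=np.abs(sd(p))<t; f=lambda v:sd(v)[k]
        p=least_squares(f,p,loss='soft_l1',f_scale=.002).x
    return p,k.sum(),np.std(f(p))
E
python3 - <<'E'
from h import *
P=cloud('scene',np.load('s3.npy'))[190:226,128:165].reshape(-1,3)
st=r.read_state();print(st['tcp_pos'])
P=P[np.isfinite(P[:,0])];P=P[P[:,2]>.15];print(len(P))
for c in([.494,.1115,.206],[.487,.114,.203]): 
    p,k,e=fitroll(P,c,-.1);print(p.round(4),np.degrees(p[3:]).round(2),k,e.round(4))
E
```

```text
[0.49432907 0.11144719 0.19539576]
800
[ 0.491   0.1117  0.2061 -0.1198  0.0025] [-6.87  0.14] 719 0.0015
[ 0.491   0.1117  0.2061 -0.1198  0.0025] [-6.87  0.14] 719 0.0015
```

Emit:
{"op": "apply_moves", "data": {"increments": [[0,0,-0.005,0.06,0.025,0.3,255],[0,0,0,0,0,0.7,255],[0,0,0,0,0,0.6,255],[0,0,0,0,0,0.4,255],[0,0,0,0,0,0.3,255]]}}

```text
clock: 6.15
tcp_pos: [0.4913, 0.1115, 0.0799]
tcp_rot: [0.05, 0.999, -0.001, -0.002]
contact_force: [0.1, 0.3, -3.5]
gripper_width: 0.166
finger_force: 59.2
```

Emit:
{"op": "apply_moves", "data": {"increments": [[0,0,0,0,0,0.2,255],[0,0,0,0,0,0,255],[0,0,0,0,0,0,255]]}}

```text
clock: 6.45
tcp_pos: [0.4933, 0.1133, 0.0725]
tcp_rot: [0.049, 0.999, -0.0, 0.0]
contact_force: [0.2, 0.5, -4.1]
gripper_width: 0.163
finger_force: 59.1
```

Run:
```python
from h import *
p,d=grab('scene','s4');P=cloud('scene',d).reshape(-1,3)
P=P[np.isfinite(P[:,0])];st=r.read_state();c=st['tcp_pos']+[0,0,.0107]
g=c+[-.055,.005,0]
P=P[(np.linalg.norm(P-g,axis=1)<.04)&(P[:,2]>.0685)]
p,k,e=fitroll(P,c,-.1);print(p.round(4),np.degrees(p[3:]).round(2),k,e.round(4),st['contact_force'])
go(.488,.1131,.0393,84)
```

```text
[ 0.4905  0.1134  0.0826 -0.0981 -0.0052] [-5.62 -0.3 ] 481 0.001 [-0.24225056  0.87701059 -5.27214884]
turn tot [0.0003 0.0008 0.0045] shift in old axes [ 0.113 -0.022  0.673] in new axes [ 0.112 -0.022  0.673] tcp [0.4937 0.1136 0.0729] t 6.5
```

Emit:
{"op": "apply_moves", "data": {"increments": [[0,0,0,0.04,0,0.13,255],[0,0,0,0,0,0.13,255],[0,0,0,0,0,0.13,255],[0,0,0,0,0,0.12,255],[0,0,0,0,0,0,255]]}}

```text
clock: 7.0
tcp_pos: [0.4904, 0.1137, 0.0458]
tcp_rot: [0.049, 0.999, -0.0, -0.001]
contact_force: [-0.2, 0.1, -4.5]
gripper_width: 0.163
finger_force: 59.3
```

Emit:
{"op": "apply_moves", "data": {"increments": [[0,0,0,0,0,0.06,255],[0,0,0,0,0,0.06,255],[0,0,0,0,0,0,255]]}}

```text
clock: 7.3
tcp_pos: [0.4912, 0.1131, 0.0405]
tcp_rot: [0.049, 0.999, -0.0, 0.0]
contact_force: [1.5, -3.7, -6.2]
gripper_width: 0.162
finger_force: 59.3
```

Emit:
{"op": "apply_moves", "data": {"increments": [[0,0,0,0,0,0.025,255],[0,0,0,0,0,0,255],[0,0,0,0,0,0,160],[0,0,0,0,0,0,100],[0,0,0,0,0,0,60]]}}

```text
clock: 7.8
tcp_pos: [0.4916, 0.1154, 0.04]
tcp_rot: [0.048, 0.999, 0.001, 0.001]
contact_force: [-0.1, -0.2, -0.2]
gripper_width: 0.67
finger_force: 0.0
```

Emit:
{"op": "apply_moves", "data": {"increments": [[0,0,0,0,0,0,60],[0,0,0,0,0,0,60],[0,0,0,0,0,-0.4,60],[0,0,0,0,0,-0.8,60],[0,0,0,0,0,-0.9,60]]}}

```text
clock: 8.3
tcp_pos: [0.4898, 0.1139, 0.1447]
tcp_rot: [0.048, 0.999, -0.001, -0.001]
contact_force: [1.3, 0.8, -0.2]
gripper_width: 0.766
finger_force: 0.0
```

Emit:
{"op": "apply_moves", "data": {"increments": [[0,0,0,0,0,-0.9,0],[0,0,0,-0.3,-0.6,-0.7,0],[0,0,0,-0.3,-0.9,0,0],[0,0,0,-0.3,-0.9,0,0],[0,0,0,-0.3,-0.9,0,0]]}}

```text
clock: 8.8
tcp_pos: [0.5351, -0.0573, 0.2252]
tcp_rot: [0.048, 0.999, 0.0, 0.001]
contact_force: [1.1, -0.7, 0.5]
gripper_width: 1.003
finger_force: 0.0
```

Run:
```python
from h import *
for n in('scene','top'):
    p,d=grab(n,n+'5');P=cloud(n,d).reshape(-1,3)
    P=P[np.isfinite(P[:,0])];a=np.radians(-6);x=np.array([np.sin(a),-np.cos(a)])
    D=P[:,:2]-[.4838,.0733]
    X=D@x;P=P[(abs(X+.04)<.033)&(P[:,2]>.044)&(P[:,2]<.09)&(np.linalg.norm(D,axis=1)<.1)]
    q,k,e=fitroll(P,[.488,.113,.05],-.1);print(n,q.round(4),np.degrees(q[3:]).round(2),k,e.round(4))
c,s=np.cos(np.radians(100.8)),0
go(.662,-.198,.2,100.8)
```

```text
scene [ 0.4885  0.1128  0.0508 -0.1078 -0.0026] [-6.17 -0.15] 878 0.0015
top [ 4.921e-01  1.143e-01  5.080e-02 -9.980e-02  4.000e-04] [-5.72  0.02] 837 0.0017
turn tot [-0.0029  0.0011 -0.1893] shift in old axes [-2.814 -2.377  0.521] in new axes [-1.995 -3.099  0.505] tcp [ 0.535  -0.0645  0.2252] t 8.9
```

Emit:
{"op": "apply_moves", "data": {"increments": [[0,0,0,-0.7,-0.6,0.1,0],[0,0,0,-0.7,-0.6,0.1,0],[0,0,0,-0.7,-0.6,0.1,0],[0,0,0,-0.7,-0.57,0.2,0],[0,0,-0.09,0,0,0,0]]}}

```text
clock: 9.4
tcp_pos: [0.6637, -0.1921, 0.1955]
tcp_rot: [-0.022, 1.0, -0.002, -0.002]
contact_force: [-1.1, 0.2, -0.1]
gripper_width: 0.999
finger_force: 0.0
```

Emit:
{"op": "apply_moves", "data": {"increments": [[0,0,-0.09,0,0,0,0],[0,0,-0.0095,0,0,0.5,0],[0,0,0,0,0,0.7,0],[0,0,0,0,0,0,0],[0,0,0,0,0,0,0]]}}

```text
clock: 9.9
tcp_pos: [0.6624, -0.1867, 0.1392]
tcp_rot: [-0.1, 0.995, 0.0, -0.001]
contact_force: [0.5, -0.5, -0.3]
gripper_width: 1.0
finger_force: 0.0
```

Run:
```python
from h import *
go(.661,-.198,.014,100.8)
P=cloud('scene',grab('scene','s6')[1]).reshape(-1,3);P=P[np.isfinite(P[:,0])]
P=P[(np.hypot(P[:,0]-.66,P[:,1]+.198)<.09)&(P[:,2]>.015)&(P[:,2]<.065)]
g,k,a,e=cyl(P,.03,.03,(.66,-.198,.189));print(g,k,a.min(),a.max(),np.std(e))
```

```text
turn tot [ 0.0006 -0.0008  0.0081] shift in old axes [ 0.069 -0.217  2.504] in new axes [ 0.07  -0.216  2.504] tcp [ 0.6624 -0.1867  0.1392] t 9.9
[ 0.66       -0.19950629  0.18573428] 1055 -0.07337281326912974 0.0699193779533182 0.0015156276812385242
```

Emit:
{"op": "apply_moves", "data": {"increments": [[0,0,0.008,0.04,-0.235,0.3,0],[0,0,0,0,0,0.7,0],[0,0,0,0,0,0.6,0],[0,0,0,0,0,0.5,0],[0,0,0,0,0,0.4,0]]}}

```text
clock: 10.45
tcp_pos: [0.6628, -0.2005, 0.0133]
tcp_rot: [-0.093, 0.996, -0.0, -0.0]
contact_force: [0.3, -0.1, 0.1]
gripper_width: 1.0
finger_force: 0.0
```

Emit:
{"op": "apply_moves", "data": {"increments": [[0,0,0,0,0,0,0],[0,0,0,0,0,0,0],[0,0,0,0,0,0,120],[0,0,0,0,0,0,255],[0,0,0,0,0,0,255]], "newtons": 60}}

```text
clock: 10.95
tcp_pos: [0.6644, -0.1994, 0.0167]
tcp_rot: [-0.094, 0.996, -0.0, 0.002]
contact_force: [-0.5, 1.5, 6.1]
gripper_width: 0.69
finger_force: 66.4
```

Emit:
{"op": "apply_moves", "data": {"increments": [[0,0,0,0,0,0,255],[0,0,0,0,0,0,255]]}}

```text
clock: 11.15
tcp_pos: [0.6644, -0.1995, 0.0168]
tcp_rot: [-0.094, 0.996, -0.0, 0.002]
contact_force: [-1.0, 1.2, 6.1]
gripper_width: 0.688
finger_force: 66.4
```

Emit:
{"op": "apply_moves", "data": {"increments": [[0,0,0,0,0,-0.3,255],[0,0,0,0,0,-0.7,255],[0,0,0,0,0,-0.9,255],[0,0,0,0,0,-0.9,255],[0,0,0,0,0,-0.9,255]]}}

```text
clock: 11.65
tcp_pos: [0.6616, -0.1991, 0.2005]
tcp_rot: [-0.094, 0.996, 0.0, -0.001]
contact_force: [1.6, -0.4, -6.8]
gripper_width: 0.691
finger_force: 67.7
```

Emit:
{"op": "apply_moves", "data": {"increments": [[0,0,0.07,0,0,-0.2,255],[0,0,0.07,0,0,0,255],[0,0,0.047,0,0,0,255],[0,0,0,0,0,0,255],[0,0,0,0,0,0,255]]}}

```text
clock: 12.15
tcp_pos: [0.6622, -0.1991, 0.2088]
tcp_rot: [0.052, 0.999, 0.0, -0.001]
contact_force: [-0.1, 0.5, -6.5]
gripper_width: 0.685
finger_force: 67.6
```

Run:
```python
from h import *
a=np.radians(-6);o=np.array([.4838,.0733]);t=o-.002*np.array([np.cos(a),np.sin(a)]);print(t)
go(t[0],t[1],.2,84);print(r.read_state()['contact_force'],r.read_state()['gripper_width'])
```

```text
[0.48181096 0.07350906]
turn tot [ 0.0002 -0.0011  0.0004] shift in old axes [4.155 5.047 0.186] in new axes [4.158 5.044 0.177] tcp [ 0.6622 -0.1991  0.2088] t 12.15
[-0.09697219  0.52986725 -6.5057706 ] 0.6851483122182417
```

Emit:
{"op": "apply_moves", "data": {"increments": [[0,0,0,0.5,0.4,0,255],[0,0,0,0.6,0.6,0,255],[0,0,0,0.6,0.7,0,255],[0,0,0,0.6,0.7,0,255],[0,0,0,0.6,0.7,0,255]]}}

```text
clock: 12.65
tcp_pos: [0.5336, -0.0288, 0.2094]
tcp_rot: [0.052, 0.999, 0.0, -0.0]
contact_force: [2.0, 0.2, -5.5]
gripper_width: 0.69
finger_force: 67.8
```

Emit:
{"op": "apply_moves", "data": {"increments": [[0,0,0,0.6,0.7,0,255],[0,0,0,0.4,0.7,0,255],[0,0,0,0.25,0.52,0,255],[0,0,0,0,0,0,255],[0,0,0,0,0,0,255]]}}

```text
clock: 13.15
tcp_pos: [0.4829, 0.0722, 0.2098]
tcp_rot: [0.052, 0.999, -0.0, 0.0]
contact_force: [0.2, -1.3, -5.8]
gripper_width: 0.692
finger_force: 67.9
```

Run:
```python
from h import *
p,d=grab('scene','s7');P=cloud('scene',d).reshape(-1,3);P=P[np.isfinite(P[:,0])]
st=r.read_state();c=st['tcp_pos'];print(c)
g=c+[-.05,.005,.017];P=P[np.linalg.norm(P-g,axis=1)<.055];print(len(P))
def sd(p):
    u=np.array([np.cos(p[3])*np.cos(p[4]),np.sin(p[3])*np.cos(p[4]),np.sin(p[4])]);D=P-p[:3];a=D@u;q=np.linalg.norm(D-a[:,None]*u,axis=1)
    dx=abs(q-.028)-.002;dy=abs(a)-.07
    return np.minimum(np.maximum(dx,dy),0)+np.hypot(np.maximum(dx,0),np.maximum(dy,0))
v=np.r_[c+[0,0,.016],-.105,0]
for t in(.015,.01,.005):
    k=abs(sd(v))<t;v=least_squares(lambda w:sd(w)[k],v,loss='soft_l1',f_scale=.002).x
print(v.round(4),np.degrees(v[3:]).round(2),k.sum(),np.std(sd(v)[k]))
a=np.radians(-6);y=np.array([np.cos(a),np.sin(a)]);x=np.array([np.sin(a),-np.cos(a)])
D=v[:2]-[.4838,.0733];print('bed x,y',D@x,D@y)
im=p[100:300,50:250,::-1];cv2.imwrite('pics/s7c.png',cv2.resize(im,None,fx=3,fy=3,interpolation=cv2.INTER_CUBIC))
go(.4818,.0735,.2,84)
```

```text
[0.48327222 0.07107693 0.20978712]
1547
[ 0.4781  0.0723  0.2239 -0.1068 -0.0031] [-6.12 -0.18] 1508 0.0010203437969356047
bed x,y 0.0016298362655547108 -0.005561658488507486
turn tot [-0.0003  0.0004 -0.0006] shift in old axes [0.035 0.045 0.196] in new axes [0.034 0.045 0.196] tcp [0.4833 0.0711 0.2098] t 13.2
```

View pics/s7c.png

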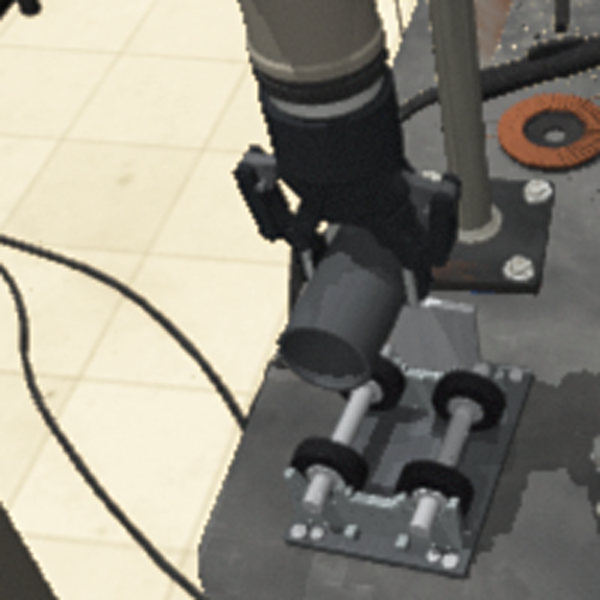

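The scene view shows the roller seated (wheels at crop (330,465) and (380,380)). The pipe is held level above, short of the stop. Lowering it.

Emit:
{"op": "apply_moves", "data": {"increments": [[0,0,0,0,0.03,0.4,255],[0,0,0,0,0,0.7,255],[0,0,0,0,0,0.7,255],[0,0,0,0,0,0.4,255],[0,0,0,0,0,0.2,255]]}}

```text
clock: 13.7
tcp_pos: [0.4824, 0.0715, 0.0877]
tcp_rot: [0.054, 0.999, -0.001, -0.002]
contact_force: [-1.1, -0.1, -7.0]
gripper_width: 0.687
finger_force: 67.8
```

Emit:
{"op": "apply_moves", "data": {"increments": [[0,0,0,0,0,0.1,255],[0,0,0,0,0,0.06,255],[0,0,0,0,0,0,255],[0,0,0,0,0,0,255]]}}

```text
clock: 14.1
tcp_pos: [0.4842, 0.0737, 0.0825]
tcp_rot: [0.053, 0.999, 0.0, 0.001]
contact_force: [1.0, -0.3, -5.9]
gripper_width: 0.691
finger_force: 67.8
```

Emit:
{"op": "apply_moves", "data": {"increments": [[0,0,0,0,0,0.04,255],[0,0,0,0,0,0.03,255],[0,0,0,0,0,0,255],[0,0,0,0,0,0,255]]}}

```text
clock: 14.5
tcp_pos: [0.4838, 0.0729, 0.0784]
tcp_rot: [0.053, 0.999, -0.0, 0.001]
contact_force: [0.2, -3.7, -2.6]
gripper_width: 0.689
finger_force: 68.2
```

Emit:
{"op": "apply_moves", "data": {"increments": [[0,0,0,0,0,0.02,255],[0,0,0,0,0,0,255],[0,0,0,0,0,0,255]]}}

```text
clock: 14.8
tcp_pos: [0.4839, 0.073, 0.078]
tcp_rot: [0.053, 0.999, -0.0, 0.0]
contact_force: [-2.3, -3.9, 5.4]
gripper_width: 0.691
finger_force: 69.2
```

Emit:
{"op": "apply_moves", "data": {"increments": [[0,0,0,-0.1,0,-0.01,255],[0,0,0,-0.1,0,0,255],[0,0,0,-0.1,0,0,255],[0,0,0,0,0,0,255],[0,0,0,0,0,0,255]], "newtons": 35}}

```text
clock: 15.3
tcp_pos: [0.4869, 0.0728, 0.0774]
tcp_rot: [0.052, 0.999, 0.0, -0.013]
contact_force: [-27.6, -0.9, 31.1]
gripper_width: 0.688
finger_force: 72.2
```

Emit:
{"op": "apply_moves", "data": {"increments": [[0,0,0,-0.03,0,0,255],[0,0,0,0,0,0,255],[0,0,0,0,0,0,255]]}}

```text
clock: 15.6
tcp_pos: [0.4869, 0.0728, 0.0774]
tcp_rot: [0.052, 0.999, 0.0, -0.014]
contact_force: [-31.0, -1.6, 35.4]
gripper_width: 0.689
finger_force: 72.7
```

Emit:
{"op": "apply_moves", "data": {"increments": [[0,0,0,-0.03,0,0,255],[0,0,0,0,0,0,255],[0,0,0,0,0,0,255]]}}

```text
clock: 15.9
tcp_pos: [0.487, 0.0728, 0.0773]
tcp_rot: [0.052, 0.999, 0.0, -0.016]
contact_force: [-33.9, -0.3, 37.3]
gripper_width: 0.688
finger_force: 73.0
```

Friction is jamming the pipe: a sideways push of 34 N comes with a 37 N load. I'll back off, unload a few mm upward, and advance nearly clear of the wheels.

Emit:
{"op": "apply_moves", "data": {"increments": [[0,0,0,0.2,0,-0.02,255],[0,0,0,0.1,0,-0.03,255],[0,0,0,0,0,-0.03,255],[0,0,0,0,0,0,255],[0,0,0,0,0,0,255]], "newtons": 60}}

```text
clock: 16.4
tcp_pos: [0.4869, 0.0737, 0.0814]
tcp_rot: [0.053, 0.999, 0.0, 0.0]
contact_force: [0.5, 0.2, -6.3]
gripper_width: 0.69
finger_force: 67.9
```

Emit:
{"op": "apply_moves", "data": {"increments": [[0,0,0,-0.08,0,0,255],[0,0,0,-0.08,0,0,255],[0,0,0,0,0,0,255],[0,0,0,0,0,0,255]]}}

```text
clock: 16.8
tcp_pos: [0.4944, 0.0724, 0.0815]
tcp_rot: [0.053, 0.999, -0.0, -0.0]
contact_force: [0.4, 0.2, -6.6]
gripper_width: 0.689
finger_force: 67.9
```

```bash
cat >> h.py <<'E'
def fitpipe(tag,c):
    p,d=grab('scene',tag);P=cloud('scene',d).reshape(-1,3);P=P[np.isfinite(P[:,0])]
    P=P[(np.linalg.norm(P-(c+[-.05,.005,0]),axis=1)<.055)&(P[:,2]>.07)]
    def sd(p):
        u=np.array([np.cos(p[3])*np.cos(p[4]),np.sin(p[3])*np.cos(p[4]),np.sin(p[4])]);D=P-p[:3];a=D@u;q=np.linalg.norm(D-a[:,None]*u,axis=1)
        dx=abs(q-.028)-.002;dy=abs(a)-.07
        return np.minimum(np.maximum(dx,dy),0)+np.hypot(np.maximum(dx,0),np.maximum(dy,0))
    v=np.r_[c,-.105,0]
    for t in(.015,.01,.005,.004):
        k=abs(sd(v))<t;v=least_squares(lambda w:sd(w)[k],v,loss='soft_l1',f_scale=.002).x
    a=np.radians(-6);y=np.array([np.cos(a),np.sin(a)]);x=np.array([np.sin(a),-np.cos(a)]);D=v[:2]-[.4838,.0733]
    print('pipe',v.round(4),np.degrees(v[3:]).round(2),k.sum(),'bed x,y mm',(D@x*1e3).round(1),(D@y*1e3).round(1))
E
python3 - <<'E'
from h import *
c=r.read_state()['tcp_pos'];fitpipe('s8',c+[-.005,.001,.014])
E
```

```text
pipe [ 0.4897  0.0725  0.0954 -0.1053 -0.0088] [-6.03 -0.5 ] 1051 bed x,y mm 0.1 6.0
```

Emit:
{"op": "apply_moves", "data": {"increments": [[0,0,0,-0.05,0,0,255],[0,0,0,-0.05,0,0,255],[0,0,0,-0.03,0,0,255],[0,0,0,0,0,0,255],[0,0,0,0,0,0,255]]}}

```text
clock: 17.35
tcp_pos: [0.5003, 0.0719, 0.0814]
tcp_rot: [0.053, 0.999, 0.0, -0.0]
contact_force: [-1.3, 1.3, -6.9]
gripper_width: 0.69
finger_force: 67.9
```

Emit:
{"op": "apply_moves", "data": {"increments": [[0,0,0,-0.03,0,0,255],[0,0,0,0,0,0,255],[0,0,0,0,0,0,255]]}}

```text
clock: 17.65
tcp_pos: [0.5003, 0.0718, 0.0811]
tcp_rot: [0.052, 0.999, -0.0, -0.002]
contact_force: [-4.3, -0.8, -5.0]
gripper_width: 0.69
finger_force: 68.2
```

It's touching the stop (−4 N). Lowering the last 3–4 mm and releasing.

Emit:
{"op": "apply_moves", "data": {"increments": [[0,0,0,0.015,0,0.03,255],[0,0,0,0,0,0.03,255],[0,0,0,0,0,0.01,255],[0,0,0,0,0,0,255],[0,0,0,0,0,0,255]]}}

```text
clock: 18.15
tcp_pos: [0.5003, 0.0712, 0.0781]
tcp_rot: [0.052, 0.999, -0.0, -0.001]
contact_force: [-5.7, -0.9, -1.7]
gripper_width: 0.693
finger_force: 68.6
```

Emit:
{"op": "apply_moves", "data": {"increments": [[0,0,0,0,0,0,60],[0,0,0,0,0,0,0],[0,0,0,0,0,0,0],[0,0,0,0,0,0,0],[0,0,0,0,0,0,0]]}}

```text
clock: 18.65
tcp_pos: [0.5021, 0.0717, 0.0784]
tcp_rot: [0.053, 0.999, 0.0, 0.001]
contact_force: [0.9, 0.6, -0.3]
gripper_width: 1.001
finger_force: 0.0
```

Run:
```python
from h import *
print(r.read_state()['tcp_pos'],r.read_state()['contact_force']);fitpipe('s9',np.array([.496,.072,.092]))
```

```text
[0.50210107 0.07173347 0.07837803] [ 0.89454646  0.58744482 -0.27560317]
pipe [ 0.4955  0.0715  0.092  -0.0947 -0.0043] [-5.43 -0.25] 954 bed x,y mm 0.5 11.8
```

Emit:
{"op": "apply_moves", "data": {"increments": [[0,0,0,0,0,-0.3,0],[0,0,0,0,0,-0.7,0],[0,0,0,0,0,-0.9,0],[0,0,0,0,0,-0.9,0],[0,0,0,0,-0.5,-0.5,0]]}}

```text
clock: 19.2
tcp_pos: [0.5009, 0.0503, 0.2468]
tcp_rot: [0.05, 0.999, 0.002, 0.003]
contact_force: [1.1, -0.8, 1.1]
gripper_width: 1.001
finger_force: 0.0
```

Emit:
{"op": "apply_moves", "data": {"increments": [[0,0,0,0,-0.9,0,0],[0,0,0,0,-0.9,0,0],[0,0,0,0,-0.9,0,0],[0,0,0,0,-0.9,0,0],[0,0,0,0,0,0,0]]}}

```text
clock: 19.7
tcp_pos: [0.478, -0.1397, 0.2436]
tcp_rot: [0.059, 0.998, -0.002, 0.001]
contact_force: [0.2, 1.2, -0.7]
gripper_width: 1.001
finger_force: 0.0
```

Run:
```python
from h import *
fitpipe('s10',np.array([.496,.072,.092]))
p,d=grab('top','t10');P=cloud('top',d).reshape(-1,3);P=P[np.isfinite(P[:,0])]
a=np.radians(-6);y=np.array([np.cos(a),np.sin(a)]);x=np.array([np.sin(a),-np.cos(a)])
D=P[:,:2]-[.4838,.0733];X=D@x;Y=D@y;Z=P[:,2]
k=(abs(X)<.012)&(Z>.11)&(Z<.13)&(abs(Y)<.12);print('pipe top y',np.percentile(Y[k],[1,99]),Z[k].mean())
k=(Z>.098)&(Z<.109)&(abs(X)<.035)&(Y>.078)&(Y<.1);print('stop y',np.percentile(Y[k],[2,50,98]))
k=(abs(X+.04)<.033)&(Z>.044)&(Z<.09)&(abs(Y)<.085)&(X<-.032)
q,n,e=fitroll(P[k],[.488,.113,.05],-.1);print('roller',q.round(4),(q[:2]-[.4838,.0733])@x,(q[:2]-[.4838,.0733])@y,n)
im=p[205:310,160:265,::-1];cv2.imwrite('pics/t10c.png',cv2.resize(im,None,fx=5.5,fy=5.5,interpolation=cv2.INTER_CUBIC))
```

```text
pipe [ 0.4951  0.0717  0.0919 -0.0917 -0.0064] [-5.26 -0.37] 950 bed x,y mm 0.4 11.4
pipe top y [-0.0546809   0.08211344] 0.12105521639906347
stop y [0.0802323  0.08769438 0.09148233]
roller [ 0.4917  0.1141  0.0509 -0.1044 -0.0063] -0.04140496326112724 0.003612862402558874 546
```

View pics/t10c.png

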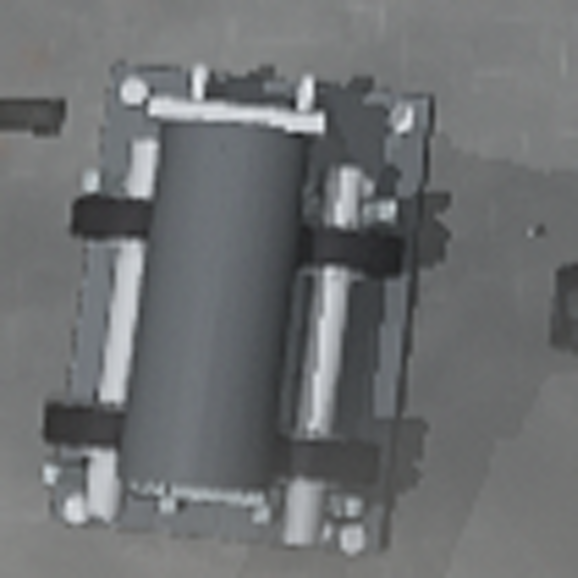

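The crop shows the pipe on both rollers with its far end against the stop plate (235,115). Both rollers are seated and the arm is clear. In the bed frame, the top camera puts the pipe's middle at y ≈ 13.7 mm and the loose roller at x ≈ −41, y ≈ +3.6 mm.

```bash
python3 -c "
from workcell import r
print(r.sign_off())"
```

```text
the job is handed in; nothing more can be done
None
```

I handed the job in at about 20 s with the loose roller seated in its slots, the pipe on both rollers with its end against the stop, and the gripper open and clear; the hand-in returned no verdict.

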